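Pack the washed mincer parts in their caddy

TASK

Pack the washed fish-mincer parts from the cutting board into the grey caddy: drop the wide D-bored collar and then, on top of it, the narrow one over the keyed post, each turned so that its flat meets the post's flat and seated fully home, and lay the perforated plate flat in the round well and the two-winged knife flat in the long bay. The collar with the plain round bore and the disc without holes belong to another machine: leave them where they lie.

Things in the scene. Friction and masses are not known exactly. Their poses are not given: they have to be found in the camera images.
- wide_c (a point): Wide collar: white plastic ring flat on the yellow cutting board (top 20 mm above the table), 62 mm outside, 20 mm high, with a D-shaped bore: 34 mm round, closed on one side by a straight flat 7.5 mm from the axis. Point: its centre, 10 mm up; x axis points from the axis square to the flat (starts within 75 degrees of world x), z up. 60 g.
- narrow_c (a point): Narrow collar: as the wide one, with the same D-shaped bore and 20 mm height, but only 50 mm outside. Point at its centre, half-way up; x axis points to its flat, z up. 35 g.
- round_c (a point): Look-alike collar: white plastic ring 62 mm outside, 20 mm high, but its 34 mm bore is fully round, without a flat. It does not belong in the caddy. Point at its centre, half-way up.
- plate_c (a point): Perforated mincing plate: steel disc 60 mm across, 12 mm thick, with 19 dark round holes through it, lying flat on the board. Point at its centre, half-way up (6 mm). 180 g. Nothing on the board rises over 80 mm above the table; a cup, jar and weight stand among the parts, 30 mm or more clear of them.
- blank_c (a point): Look-alike disc: plain steel disc 60 mm across, 12 mm thick, without any holes. It does not belong in the caddy. Point at its centre, half-way up.
- knife_c (a point): Mincer knife: a square steel hub 18 x 18 x 18 mm with a dark square hole in its top and two flat straight wings, 15 mm wide and 7 mm high, out to 39.5 mm either side along its x axis (79 mm over all). It lies flat on the board. Point at the hub's centre, 9 mm up; grip the hub across its y axis (18 mm). 70 g.
- post: Keyed white plastic post on a black foot in the caddy. Origin: underside centre of its round base (60 mm across, 6 mm high), 5 mm above the table. Post: D-section, 29 mm round with one flat 5 mm from the axis, top 56 mm above the origin, last 10 mm tapering in 4.5 mm all round. x axis points square to the flat, z up. Collars go on only flat to flat, with 2.5 mm play all round. Fixed.
- well: Round well in the caddy: shallow white dish, 100 mm inside, 108 outside, floor 3 mm and rim 10 mm above its origin (underside centre, 5 mm above the table). Fixed. The caddy is a low grey tray, 128 x 380 mm, rim 12 mm above the table, fixed beyond the board; post, well and bay stand in it in a row, 122 mm apart, in any order.
- bay: Long bay in the caddy: shallow white rectangular box, inside 104 mm along its x axis by 66 mm along y, floor 4 mm and rim 10 mm above its origin, which is its underside centre, 5 mm above the table. Fixed.
Mind the look-alikes: they are no part of the job. What is shaped like the part that bears plate_c but red or yellow is not meant.

How it is judged:
At the end, for the whole second after the job is handed in: Wide collar at the foot of the post, narrow one on it, level, home (to 3.5 mm), within 7 mm of its axis and 0.5 rad of its flat; plate flat on the well's floor and knife flat on the bay's floor, inside the rims; round-bored collar and plain disc within 30 mm of their starts; all at rest (horizontal distance between each of wide_c, narrow_c and post below 0.007 m and z of wide_c in the frame of post between 0.01 and 0.0195 m and angle between the x axis of each of wide_c, narrow_c and the x axis of post, either way round below 0.5 rad and angle between each of wide_c, narrow_c, plate_c, knife_c's own z axis and vertical below 0.1 rad and z of narrow_c in the frame of post between 0.032 and 0.0395 m and horizontal distance between plate_c and well below 0.022 m and z of plate_c in the frame of well below 0.012 m and z of knife_c in the frame of bay below 0.017 m and x of knife_c in the frame of bay between -0.04 and 0.04 m and y of knife_c in the frame of bay between -0.03 and 0.03 m and distance of each of round_c, blank_c from where it was at the start of the episode below 0.03 m and linear speed of each of wide, narrow, round, plate, blank, knife below 0.02 m/s); the robot touches nothing.
It also fails if it takes over 109 s, if anything falls off the work surface, if the arm or the gripper's body presses on something with over 40 N, if the wrist force passes 120 N, or if a joint passes its speed limit or range.

ROBOT

A 7-joint arm with a two-finger parallel gripper is mounted at the origin on the work surface. World frame = base frame: x ahead of the robot, y to its left, z up, the work surface at z = 0. Lengths are in m, angles in rad, forces in N, time in s.
With the tool pointing down it reaches from about 0.425 to 0.825 m from the base axis. Payload 3.6 kg.
Tool frame: the origin (TCP) lies midway between the tips of the shut fingers; the grasp point (between the pads) lies 19 mm behind it; z points along the fingers, y is the line along which they close (so a half turn about z gives the same grasp; the last joint's range is limited). The gripper opens to 85 mm and grips with 20 to 120 N. Pads are 22 mm wide; open, the fingers measure 114 mm over their backs; the gripper's body (76 mm by 85 mm) begins 54 mm behind the grasp point. The pads swing forward as they close: fully open they stand 13 mm farther back than shut.
Start: joints at [1.238, 0.615, -0.013, 1.423, 0.008, 1.103, -0.04], TCP at [0.196, -0.62, 0.231] pointing down, gripper open.
Joint ranges: [-3.12, 3.12], [-0.3, 2.06], [-1.34, 1.32], [0.26, 2.42], [-1.36, 4.5], [0.01, 1.98], [-2.84, 2.84]. Speed limits (rad/s): [2.79, 2.79, 3.14, 3.14, 3.14, 3.14, 3.14].

INTERFACE

Orientations are given as a rotation vector (axis times angle).
In Python, from station import robot, viewer gives the robot as it stands.
- The arm moves only by the tool jog_arm, never from a script. Its arguments are lists of equal length, an entry for each row: "offset": the shift along the tool's x, y, z in cm, a list of three; "yaw": the turn about the tool's z in rad. A call has 1 to 10 rows; each row shifts and turns the commanded pose from where the row before left it, along the tool's axes as they then stand; what a row does not reach is not made up. A row lasts 1/8 s, in which the tool goes at most 62.5 mm and 10.7 degrees, less where a joint would pass 70% of its speed; a pose out of reach is approached as far as the arm can. A call with a gripper value outside its range is refused whole. "claw" is the finger opening in cm, from 0 to 8.54, set as the call begins (left out, the last holds). The fingers move at their own pace and stop on an object; "squeeze" is the grip in N (left out, the last holds). Time passes only in rows, so rows that do not move let the fingers close. It gives the time, the measured TCP pose, the force, the opening and the grip force at its end, in the units of the state.
- robot.observe(): the state, without advancing time (a new reading comes with each control period).
- viewer.capture(name): name is "scene" or "side" or "wrist"; returns a dict with "img" (480x640x3 uint8, red, green, blue), "intrinsics" (3x3 intrinsics, pixels), "R" (3x3) and "t" (3): a world point X has camera coordinates R X + t. Camera axes: x right, y down, z forward; pixel columns grow to the right and rows downward; lengths in m; the calibration is good to about 2 mm. A picture is of the moment at which its call begins. There is no depth.
- robot.finish_job(): hands the job in; it is judged then, once.
The state is a dict: "time": time; "q": joint angles; "qd": joint speeds; "joint_torque": joint torques, N m; "tool_pos": TCP position; "orientation": TCP orientation; "wrist_force": force on the tool from outside, world axes, zero at the start; "torque": the same for the moment, N m; "opening": finger opening in m; "finger_force": force on a finger pad.
Only numpy, scipy, OpenCV 4.12 (cv2) and the standard library are available. Lean on these libraries where they do the work, as an engineer would, in place of code of your own. Each camera call takes 0.05 s, during which the arm holds its last target. There are 200 camera calls.

## Working session

There is one attempt and no reset: what is moved stays moved. The work goes in short steps, Python scripts to look and compute and a tool call to move; the robot and the scene stay as the last step left them, time stands still between calls to the robot, and variables do not carry over. Pictures are saved under pics/ and viewed, at most 14 in all, crops included, and the job is handed in when it is done.

Besides the shell and the picture viewer there is one more tool, called after "Emit:" as name(argument=value, ...), one argument or row to a line, values as JSON. jog_arm: Moves the arm, as the interface text tells. Its arguments: {"type":"object","properties":{"offset":{"type":"array","items":{"type":"array","items":{"type":"number"}}},"yaw":{"type":"array","items":{"type":"number"}},"claw":{"type":"number"},"squeeze":{"type":"number"}},"required":["offset","yaw"]}

```bash
mkdir -p pics; cat > h.py <<'E'
import numpy as np, cv2
from scipy.spatial.transform import Rotation as Ro
from station import robot, viewer
def cap(n,f):
    c=viewer.capture(n); cv2.imwrite('pics/'+f+'.png',c['img'][:,:,::-1]); np.savez('pics/'+f+'.npz',**c); return c
def load(f): return dict(np.load('pics/'+f+'.npz'))
def proj(c,X):
    p=c['intrinsics']@(c['R']@np.asarray(X,float)+c['t']); return p[:2]/p[2]
def back(c,u,v,z):
    d=c['R'].T@np.linalg.solve(c['intrinsics'],[u,v,1]); o=-c['R'].T@c['t']; return o+d*(z-o[2])/d[2]
E
python3 - <<'E'
from h import *
for n in('scene','side','wrist'):
    c=cap(n,n+'0'); print(n,-c['R'].T@c['t'],c['R'][2])
s=robot.observe(); print(s['tool_pos'],s['orientation'],s['time'],Ro.from_rotvec(s['orientation']).as_matrix())
E
```

```text
scene [ 1.25005029 -0.42982076  0.85200754] [-0.61983405  0.38530662 -0.68362604]
side [0.07744729 0.51823722 0.91813622] [ 0.412778   -0.46532407 -0.78299926]
wrist [ 0.26005752 -0.59968739  0.37362316] [-0.25770407 -0.07880158 -0.96300515]
[ 0.1961203  -0.61909532  0.23039262] [-3.10276149e+00 -4.79741869e-01  5.10137337e-04] 0.15 [[ 9.53303088e-01  3.02014629e-01 -6.20928483e-04]
 [ 3.02015267e-01 -9.53301217e-01  1.88918121e-03]
 [-2.13715163e-05 -1.98849216e-03 -9.99998023e-01]]
```

View pics/scene0.png

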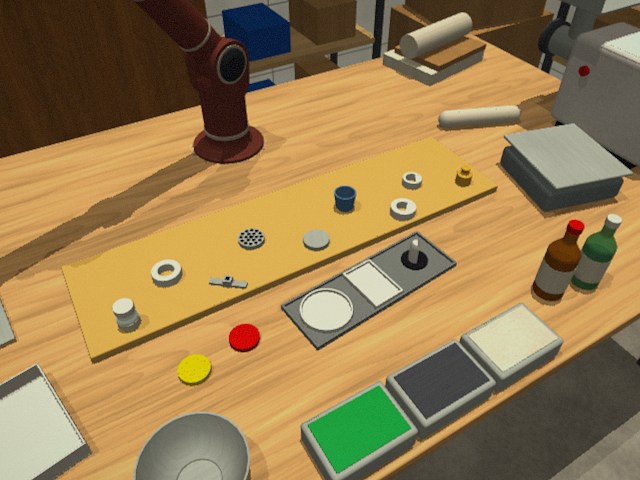

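View pics/side0.png

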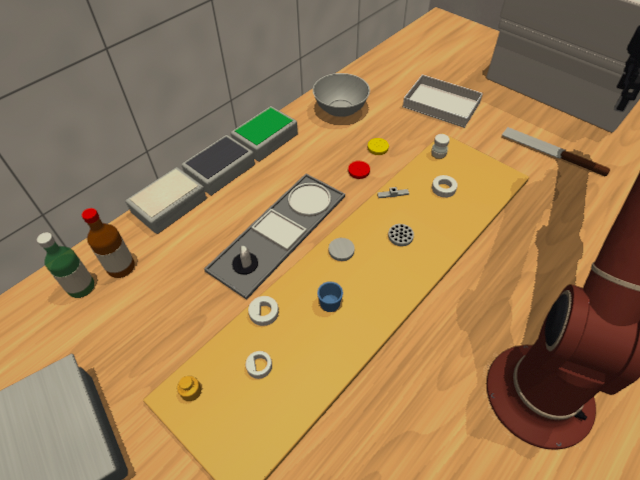

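The scene view shows the wide collar at about (403,208), narrow (412,180), plate (251,238), knife (228,282), post (414,255), bay (373,283), well (326,309), round collar (166,272) and blank (316,240). I'll enlarge the details.

```bash
python3 - <<'E'
from h import *
a=load('scene0');b=load('side0')
S=dict(wide=(403,206),narrow=(412,179),post=(414,250),knife=(228,281),bay=(373,283),well=(326,309),plate=(251,238),round=(166,270))
D=dict(wide=(263,310),narrow=(259,364),post=(244,258),knife=(394,192),bay=(278,229),well=(309,199),plate=(401,234),round=(445,185))
def tile(c,p):
    p=np.array(p); im=c['img'][p[1]-25:p[1]+25,p[0]-25:p[0]+25,::-1]
    return cv2.resize(im,(200,200),interpolation=cv2.INTER_CUBIC)
r=[np.hstack([tile(a,S[k]) for k in('wide','narrow','post','knife')]),
   np.hstack([tile(b,D[k]) for k in('wide','narrow','post','knife')]),
   np.hstack([tile(b,D[k]) for k in('round','bay')]+[tile(a,S[k]) for k in('round','bay')])]
cv2.imwrite('pics/m.png',np.vstack(r))
Z=dict(wide=.04,narrow=.04,post=.05,knife=.036,bay=.015,well=.015,plate=.032,round=.04)
for k in S: print(k,back(a,*S[k],Z[k])[:2].round(3),back(b,*D[k],Z[k])[:2].round(3))
E
```

```text
wide [0.517 0.233] [0.512 0.235]
narrow [0.443 0.317] [0.432 0.322]
post [0.656 0.155] [0.633 0.175]
knife [ 0.522 -0.221] [ 0.51  -0.216]
bay [0.665 0.045] [0.658 0.049]
well [ 0.674 -0.077] [ 0.668 -0.072]
plate [ 0.425 -0.124] [ 0.419 -0.122]
round [ 0.432 -0.321] [ 0.426 -0.318]
```

View pics/m.png

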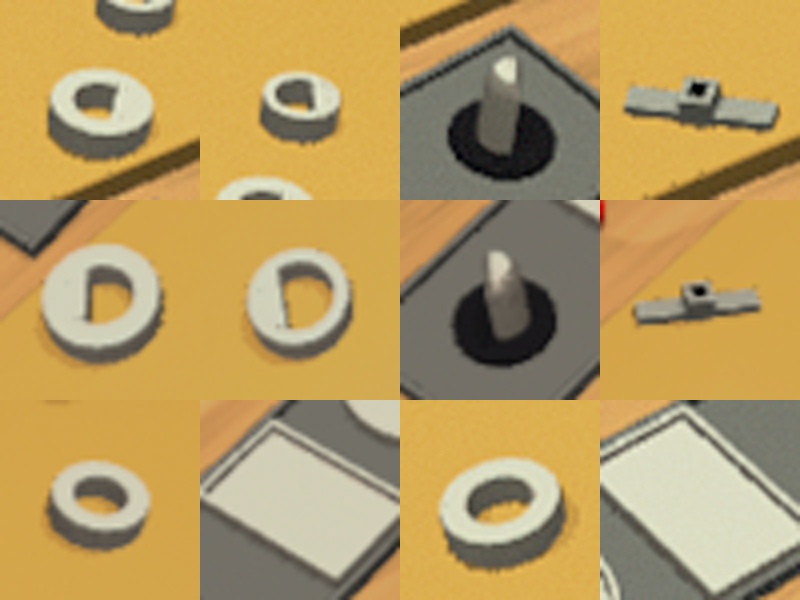

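View pics/wrist0.png

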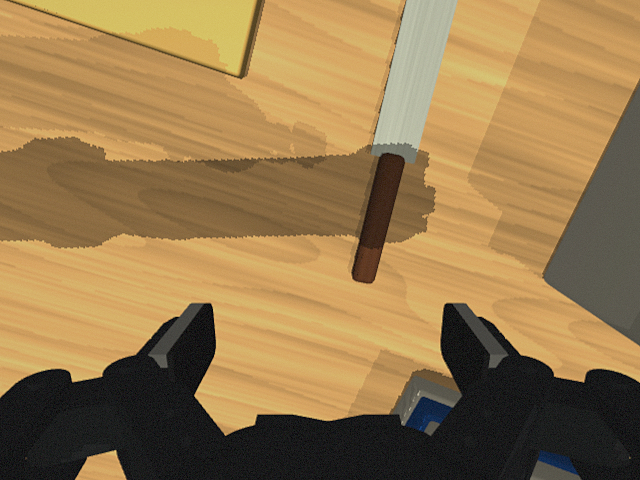

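Emit:
jog_arm(
  offset=[
    [0,0,0],
    [0,0,0],
    [2.3,-5,0.6],
    [2.3,-5,0.6],
    [2.3,-5,0.6],
    [2.3,-5,0.6],
    [2.3,-5,0.6],
    [2.3,-5,0.6],
    [2.3,-5,0.6],
    [2.3,-5,0.6],
  ],
  yaw=[0.154,0.153,0,0,0,0,0,0,0,0],
  claw=8.5,
)

```text
time: 1.4
tool_pos: [0.381, -0.218, 0.1832]
orientation: [3.141, -0.001, 0.001]
wrist_force: [1.0, 0.1, 0.7]
opening: 0.0852
finger_force: 0.0
```

Emit:
jog_arm(
  offset=[
    [2.3,-5,0.6],
    [2.3,-4.6,0.6],
    [0,0,0],
  ],
  yaw=[0,0,0],
)

```text
time: 1.78
tool_pos: [0.428, -0.1189, 0.1709]
orientation: [-3.139, -0.015, -0.0]
wrist_force: [0.1, -0.4, 0.3]
opening: 0.0849
finger_force: 0.0
```

```bash
python3 - <<'E'
from h import *
c=cap('wrist','w1'); s=robot.observe(); p=s['tool_pos']; print(p,Ro.from_rotvec(s['orientation']).as_matrix()[:,0],s['time'])
print('plate0',proj(c,[.422,-.123,.032]),'tcp',proj(c,p), proj(c,[p[0],p[1],.032]))
# side/scene numbers with more careful centres
a=load('scene0');b=load('side0')
print('foot',back(a,414,259,.011),back(b,244.5,262.5,.011), 'blank',back(a,316,239,.032),back(b,342,247,.032))
for k,cs,c in(('scene',[(389,271),(0,0)],a),):pass
for nm,c,cs in(('side',b,[(253-0+0,229.0)]),): pass
E
```

```text
[ 0.42690203 -0.12169004  0.17106314] [ 9.99987353e-01  5.00213286e-03 -5.22957049e-04] 1.825
plate0 [332.39396438 235.59284308] tcp [332.32809708 308.85611892] [330.76190869 229.35170779]
foot [0.65001055 0.16619772 0.011     ] [0.64760001 0.1677926  0.011     ] blank [5.02558974e-01 1.32817554e-04 3.20000000e-02] [ 0.4982006 -0.0013456  0.032    ]
```

View pics/w1.png

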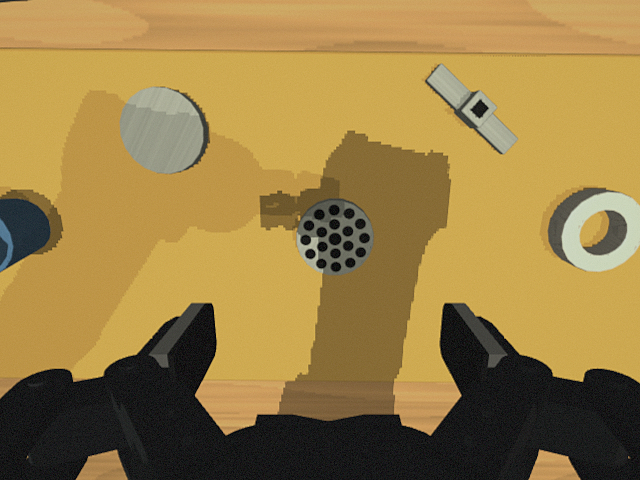

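```bash
python3 - <<'E'
from h import *
c=load('w1')
P=lambda u,v,z:back(c,u,v,z)[:2].round(4)
print('plate',P(335,237,.032),'knife',P(479,109,.038),'ends',P(436,72,.027),P(509,146,.027),'mean of four corners next', np.mean([P(427,81,.027),P(440,65,.027),P(503,153,.027),P(517,140,.027)],0))
a=load('scene0');b=load('side0')
# bay outer corners: scene tile origin (348,258), side (253,204)
for n,c,o,cs in(('scene',a,(348,258),[(-15,82),(80,10),(200,125),(118,198)]),('side',b,(253,204),[(0,90),(72,22),(200,92),(140,185)])):
  pts=np.array([back(c,o[0]+x/4,o[1]+(y)/4,.015)[:2] for x,y in cs]); print(n,pts.round(3).tolist(),pts.mean(0).round(4))
E
```

```text
plate [ 0.4209 -0.125 ] knife [ 0.5143 -0.2222] ends [ 0.539  -0.1936] [ 0.4897 -0.2512] mean of four corners next [ 0.51385  -0.221925]
scene [[0.623, -0.001], [0.605, 0.073], [0.706, 0.08], [0.724, 0.015]] [0.6644 0.0418]
side [[0.709, 0.083], [0.715, 0.016], [0.616, 0.005], [0.595, 0.079]] [0.6588 0.0458]
```

Emit:
jog_arm(
  offset=[
    [-0.1,0,4],
    [0,0,5],
    [0,0,3],
    [0,0,0],
  ],
  yaw=[0,0,0,0],
)

```text
time: 2.33
tool_pos: [0.4233, -0.1249, 0.0499]
orientation: [-3.141, 0.005, 0.008]
wrist_force: [-0.5, -0.2, -0.2]
opening: 0.085
finger_force: 0.0
```

Emit:
jog_arm(
  offset=[
    [-0.2,0,3.3],
    [0,0,0],
  ],
  yaw=[0,0],
)

```text
time: 2.58
tool_pos: [0.4226, -0.1245, 0.0184]
orientation: [3.142, -0.003, -0.003]
wrist_force: [0.3, -0.2, 0.8]
opening: 0.0849
finger_force: 0.0
```

Emit:
jog_arm(
  offset=[
    [0,0,0],
    [0,0,0],
    [0,0,0],
    [0,0,0],
    [0,0,0],
    [0,0,0],
  ],
  yaw=[0,0,0,0,0,0],
  claw=5.5,
  squeeze=50,
)

```text
time: 3.32
tool_pos: [0.4244, -0.1242, 0.0205]
orientation: [3.141, -0.001, 0.005]
wrist_force: [-0.5, 0.5, 8.2]
opening: 0.0577
finger_force: 51.3
```

Emit:
jog_arm(
  offset=[
    [0,0,-1.5],
    [0,0,-5],
    [0,0,-5],
    [0,0,0],
  ],
  yaw=[0,0,0,0],
)

```text
time: 3.82
tool_pos: [0.426, -0.1244, 0.1376]
orientation: [3.139, -0.001, 0.016]
wrist_force: [-0.3, 0.3, -1.3]
opening: 0.0573
finger_force: 54.4
```

```bash
python3 - <<'E'
from h import *
c=cap('wrist','w2'); s=robot.observe(); p=s['tool_pos']; print(p,s['wrist_force'],s['opening'])
E
```

```text
[ 0.42442041 -0.12394971  0.13557675] [ 0.27829551  0.50977369 -2.14438559] 0.05744879096992491
```

View pics/w2.png

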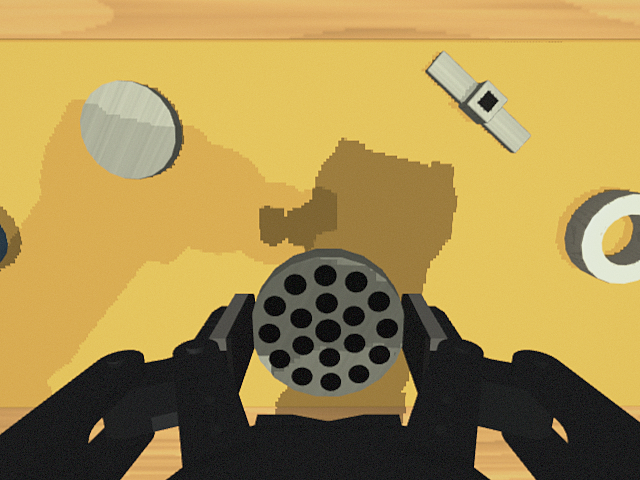

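The plate is held level and centred, at image (328,325). Next I carry it towards the well and take a look on the way.

Emit:
jog_arm(
  offset=[
    [4.3,-1.2,-1.6],
    [4.3,-1.2,-1.6],
    [4.3,-1.2,-1.6],
    [4.3,-1.2,-1.6],
    [0,0,0],
    [0,0,0],
  ],
  yaw=[0,0,0,0,0,0],
)

```text
time: 4.62
tool_pos: [0.5935, -0.0759, 0.1953]
orientation: [3.142, -0.0, -0.008]
wrist_force: [-0.1, -1.5, -1.8]
opening: 0.0569
finger_force: 54.4
```

```bash
python3 - <<'E'
from h import *
c=cap('wrist','w3'); s=robot.observe(); p=s['tool_pos']; print(p,s['time'])
for n,X in dict(well=[.671,-.075,.015],bay=[.662,.044,.015],post=[.649,.167,.061]).items(): print(n,proj(c,X))
E
```

```text
[ 0.59321109 -0.0762902   0.19558257] 4.675
well [325.58419919 121.81685338]
bay [179.89814248 133.39021069]
post [-15.57086857 152.2975991 ]
```

View pics/w3.png

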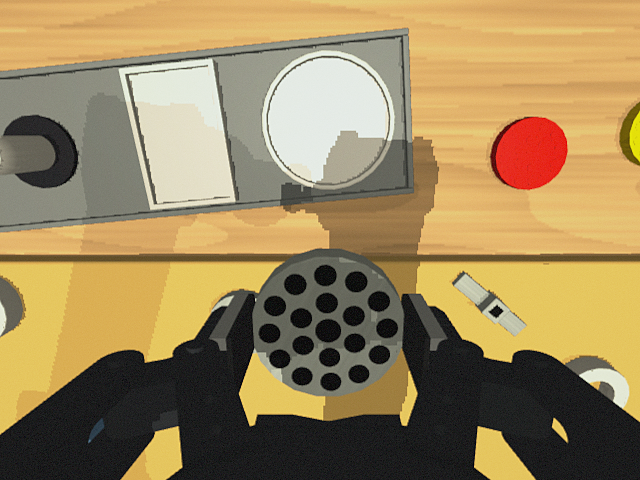

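```bash
python3 - <<'E'
from h import *
c=load('w3')
P=lambda u,v,z:back(c,u,v,z)[:2]
print('well',P(329,119.5,.015))
q=np.array([P(*x,.015) for x in[(120,70),(213,60),(236,203),(151,210)]]);print(q,q.mean(0))
print('bay xang',np.degrees(np.arctan2(*((q[0]+q[1]-q[2]-q[3])[::-1]))))
print('foot',P(39,151.5,.011))
E
```

```text
well [ 0.67278598 -0.07776543]
[[0.70966207 0.08578767]
 [0.7168037  0.01241953]
 [0.6046007  0.00197681]
 [0.59850196 0.07571062]] [0.65739211 0.04397366]
bay xang 5.24887555435317
foot [0.6474435  0.16508258]
```

Emit:
jog_arm(
  offset=[
    [4,0,3],
    [4,0.1,3],
    [0,0,4.5],
    [0,0,4],
    [0,0,2],
    [0,0,0],
  ],
  yaw=[0,0,0,0,0,0],
)

```text
time: 5.42
tool_pos: [0.6736, -0.0771, 0.0308]
orientation: [-3.141, 0.001, 0.006]
wrist_force: [0.4, 0.6, -0.4]
opening: 0.0576
finger_force: 54.4
```

Emit:
jog_arm(
  offset=[
    [0,0,1.2],
    [0,0,0.5],
    [0,0,0],
  ],
  yaw=[0,0,0],
)

```text
time: 5.8
tool_pos: [0.6754, -0.0766, 0.0156]
orientation: [-3.142, 0.0, -0.0]
wrist_force: [-0.1, 0.0, -1.7]
opening: 0.0576
finger_force: 54.4
```

Emit:
jog_arm(
  offset=[
    [0,0,0],
    [0,0,0],
    [0,0,0],
    [0,0,-3],
    [0,0,-6],
    [-4,4,-4],
    [-5,4,0],
    [0,0,0],
    [0,0,0],
  ],
  yaw=[0,0,0,0,0,0,0,0,0],
  claw=6.6,
)

```text
time: 6.92
tool_pos: [0.5909, -0.1515, 0.1418]
orientation: [-3.141, 0.001, -0.002]
wrist_force: [0.5, -0.5, -0.5]
opening: 0.0659
finger_force: 0.0
```

```bash
python3 - <<'E'
from h import *
c=cap('wrist','w4'); s=robot.observe(); p=s['tool_pos']; print(p,s['time'])
b=cap('side','s4'); u,v=proj(b,[.672,-.077,.015]).astype(int)
w=c['img'][:,:,::-1].copy(); t=cv2.resize(b['img'][v-25:v+25,u-25:u+25,::-1],(160,160)); w[320:480,:160]=t
cv2.imwrite('pics/w4.png',w)
print(proj(c,[.5143,-.222,.038]))
E
```

```text
[ 0.59158689 -0.15047476  0.14159324] 6.975
[423.6052315 341.8410017]
```

View pics/w4.png

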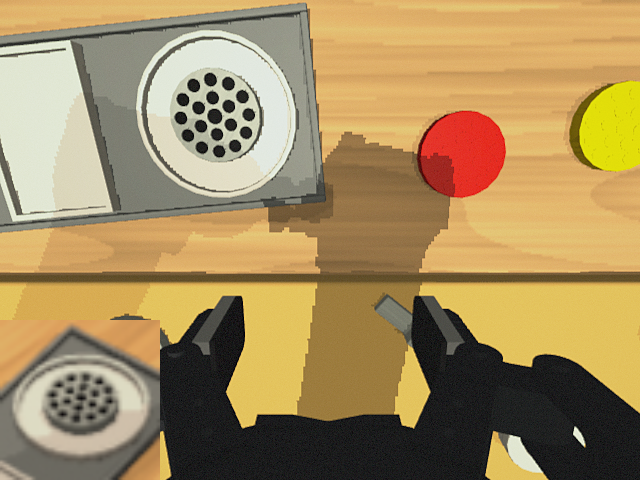

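The plate is flat and well centred in the well, with its image centre at (216,115). The knife is next.

Emit:
jog_arm(
  offset=[
    [-3.9,3.6,0],
    [-3.9,3.6,0],
    [0,0,0],
    [0,0,0],
    [0,0,0],
    [0,0,0],
    [0,0,0],
    [0,0,0],
  ],
  yaw=[0,0,-0.172,-0.172,-0.172,-0.172,-0.172,0],
  claw=5,
)

```text
time: 8.02
tool_pos: [0.5136, -0.2228, 0.1411]
orientation: [-2.855, -1.309, -0.002]
wrist_force: [0.6, 0.1, 0.7]
opening: 0.0503
finger_force: 0.0
```

```bash
python3 - <<'E'
from h import *
c=cap('wrist','w5'); s=robot.observe(); p=s['tool_pos']; M=Ro.from_rotvec(s['orientation']).as_matrix(); print(p,np.degrees(np.arctan2(M[1,0],M[0,0])),s['time'])
print(proj(c,[.514,-.222,.038]))
# dark square hole in hub
u,v=proj(c,[.514,-.222,.038]).astype(int)
g=cv2.cvtColor(c['img'],cv2.COLOR_RGB2GRAY)
r=c['img'][v-60:v+60,u-60:u+60]; cv2.imwrite('pics/w5c.png',cv2.resize(r[:,:,::-1],(480,480)))
h=cv2.cvtColor(r,cv2.COLOR_RGB2HSV); m=((h[:,:,2]<40)).astype(np.uint8)
n,l,st,ce=cv2.connectedComponentsWithStats(m)
for i in range(1,n):
  if st[i,4]>30: print(st[i],ce[i]+[u-60,v-60], back(c,*(ce[i]+[u-60,v-60]),.038))
m=((h[:,:,1]<70)&(h[:,:,2]>60)).astype(np.uint8)
n,l,st,ce=cv2.connectedComponentsWithStats(m); i=1+st[1:,4].argmax(); print(st[i]); ys,xs=np.where(l==i)
Q=np.array([back(c,x+u-60,y+v-60,.027)[:2] for x,y in zip(xs,ys)]); R=cv2.minAreaRect((Q*1000).astype(np.float32)); print(R)
w=np.linalg.eigh(np.cov(Q.T))[1][:,1]; print(np.degrees(np.arctan2(w[1],w[0])))
E
```

```text
[ 0.51344723 -0.22298936  0.14114987] 49.18511699538254 8.075
[327.91697406 238.79172075]
[ 56  55  12  12 144] [328.5 238.5] [ 0.51442822 -0.2221016   0.038     ]
[  48    0   27  109 2315]
((514.3417358398438, -221.7012481689453), (77.7603988647461, 18.133304595947266), 49.80656433105469)
50.50359674755725
```

View pics/w5c.png

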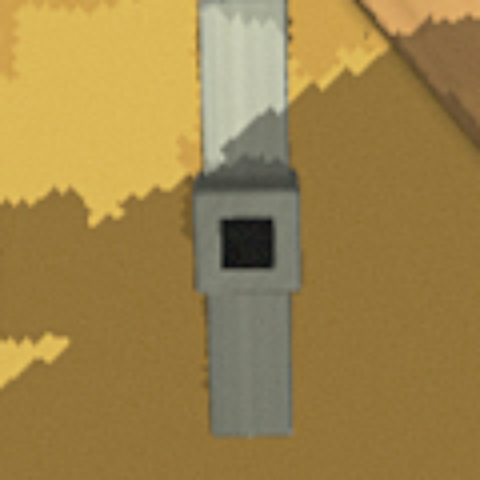

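The hub is centred under the tool and aligned with it. I'll descend and grip.

Emit:
jog_arm(
  offset=[
    [0.1,0,4],
    [0,0,4],
    [0,0,3],
    [0,0,0.6],
    [0,0,0],
  ],
  yaw=[0,0,0,0,0],
)

```text
time: 8.7
tool_pos: [0.5139, -0.2228, 0.0257]
orientation: [2.856, 1.309, 0.001]
wrist_force: [0.6, -0.2, 0.9]
opening: 0.0499
finger_force: 0.0
```

Emit:
jog_arm(
  offset=[
    [0,0,0],
    [0,0,0],
    [0,0,0],
    [0,0,0],
    [0,0,0],
    [0,0,-2],
    [0,0,-5],
    [0,0,-5],
    [0,0,0],
  ],
  yaw=[0,0,0,0,0,0,0,0,0],
  claw=1.4,
)

```text
time: 9.82
tool_pos: [0.5159, -0.2239, 0.1497]
orientation: [2.85, 1.306, 0.011]
wrist_force: [-0.6, -0.7, -0.7]
opening: 0.0161
finger_force: 49.4
```

Emit:
jog_arm(
  offset=[
    [0,0,0],
    [0,0,0],
    [0,0,0],
    [0,0,0],
    [0,0,0],
    [3.3,-5,0],
    [3.3,-5,0],
    [3.3,-5,0],
    [3.3,-5,0],
  ],
  yaw=[0.153,0.153,0.153,0.153,0.153,0,0,0,0],
)

```text
time: 10.95
tool_pos: [0.6253, -0.01, 0.144]
orientation: [3.138, 0.148, -0.004]
wrist_force: [0.8, -0.9, -0.2]
opening: 0.0163
finger_force: 49.4
```

Emit:
jog_arm(
  offset=[
    [3.3,-5,0],
    [0,0,3],
    [0,0,0],
    [0,0,0],
  ],
  yaw=[0,0,0,0],
)

```text
time: 11.45
tool_pos: [0.6534, 0.0396, 0.1153]
orientation: [3.137, 0.145, -0.001]
wrist_force: [-0.4, 0.2, -0.6]
opening: 0.0164
finger_force: 49.4
```

```bash
python3 - <<'E'
from h import *
c=cap('wrist','w6'); s=robot.observe(); p=s['tool_pos']; M=Ro.from_rotvec(s['orientation']).as_matrix(); print(p,np.degrees(np.arctan2(M[1,0],M[0,0])),s['time'])
print('tool delta cm',M.T@(np.array([.6585,.044,.02])-p)*100, proj(c,[.648,.1655,.061]))
E
```

```text
[0.65394187 0.03961551 0.1160607 ] 5.288154730440183 11.5
tool delta cm [ 0.48768442 -0.40441514  9.60599743] [ 94.32421817 252.44817053]
```

View pics/w6.png

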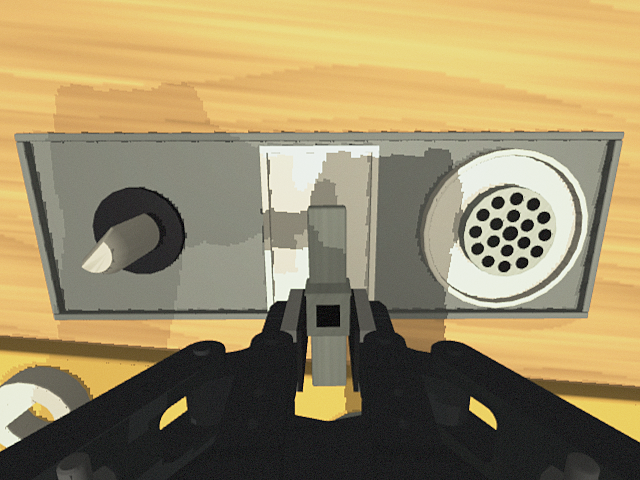

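Emit:
jog_arm(
  offset=[
    [0.5,-0.4,4],
    [0,0,3.5],
    [0,0,1.7],
    [0,0,0.8],
    [0,0,0],
  ],
  yaw=[0,0,0,0,0],
)

```text
time: 12.12
tool_pos: [0.6595, 0.0455, 0.0169]
orientation: [3.138, 0.148, 0.004]
wrist_force: [-0.3, 0.9, -1.3]
opening: 0.0164
finger_force: 49.4
```

Emit:
jog_arm(
  offset=[
    [0,0,0],
    [0,0,0],
    [0,0,0],
    [0,0,-2],
    [0,0,-6],
    [0,0,-6],
    [-4,-3,0],
    [-4,-4,0],
    [0,0,0],
    [0,0,0],
  ],
  yaw=[0,0,0,0,0,0,0,0,0,0],
  claw=2.8,
)

```text
time: 13.38
tool_pos: [0.573, 0.1078, 0.1569]
orientation: [3.138, 0.149, 0.004]
wrist_force: [0.9, -0.4, -0.7]
opening: 0.0283
finger_force: 0.0
```

```bash
python3 - <<'E'
from h import *
c=cap('wrist','w7'); s=robot.observe(); p=s['tool_pos']; M=Ro.from_rotvec(s['orientation']).as_matrix(); print(p,np.degrees(np.arctan2(M[1,0],M[0,0])),s['time'])
E
```

```text
[0.57343291 0.10698822 0.15654111] 5.351690139805374 13.425
```

View pics/w7.png

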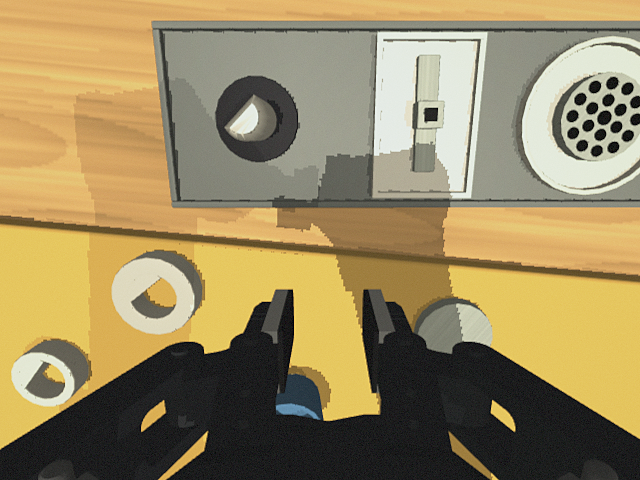

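The knife lies flat in the bay with its hub at (431,114). The post's D-top at (243,118) and both collars, at (156,293) and (47,372), are in view, so I'll fit their outlines.

```bash
cat > fit.py <<'E'
from h import *
from scipy.optimize import differential_evolution
def D(r,f,n=60):  # D outline, flat at x=+f
    a=np.arccos(f/r); t=np.linspace(a,2*np.pi-a,n); return np.c_[r*np.cos(t),r*np.sin(t)]
def C(r): t=np.linspace(0,2*np.pi,80); return np.c_[r*np.cos(t),r*np.sin(t)]
K=4
def px(c,P,z,x,y,th):
    R=np.array([[np.cos(th),-np.sin(th)],[np.sin(th),np.cos(th)]]); Q=P@R.T+[x,y]
    W=np.c_[Q,np.full(len(Q),z)]@c['R'].T+c['t']; W=W@c['intrinsics'].T; return W[:,:2]/W[:,2:]
def fill(m,p,o,v): cv2.fillPoly(m,[np.round((p-o)*K+K/2).astype(np.int32)],v)
def collar(c,x0,y0,ro,z=.040,dr=.012,ths=(-np.pi,np.pi)):
    u,v=proj(c,[x0,y0,z]).round().astype(int); s=60; h0,w0=max(v-s,0),max(u-s,0)
    im=c['img'][h0:v+s,w0:u+s]; o=np.array([w0,h0]); hsv=cv2.cvtColor(im,cv2.COLOR_RGB2HSV)
    ob=((hsv[:,:,1]<75)&(hsv[:,:,2]>150)).astype(np.uint8); ob=cv2.resize(ob,None,fx=K,fy=K,interpolation=cv2.INTER_NEAREST)
    def cost(q):
        m=np.zeros_like(ob); fill(m,px(c,C(ro),z,q[0],q[1],0),o,1); b=np.zeros_like(ob); fill(b,px(c,D(.017,.0075),z,*q),o,1)
        near=np.zeros_like(ob); fill(near,px(c,C(ro+.006),z,q[0],q[1],0),o,1)
        m&=1-b; obn=ob&near; return 1-(m&obn).sum()/max((m|obn).sum(),1)
    r=differential_evolution(cost,[(x0-dr,x0+dr),(y0-dr,y0+dr),ths],seed=1,maxiter=60,popsize=12,polish=False)
    return r.x,r.fun
def post(c,x0,y0,thr,dr=.008):
    u,v=proj(c,[x0,y0,.03]).round().astype(int); s=60; h0,w0=max(v-s,0),max(u-s,0)
    im=c['img'][h0:v+s,w0:u+s]; o=np.array([w0,h0]); g=im.max(2)
    ob=(g>thr).astype(np.uint8); ob=cv2.resize(ob,None,fx=K,fy=K,interpolation=cv2.INTER_NEAREST)
    def cost(q):
        p=np.vstack([px(c,D(.0145,.005),.011,*q),px(c,D(.0145,.005),.051,*q),px(c,D(.010,.0005),.061,*q)]).astype(np.float32)
        m=np.zeros_like(ob); fill(m,cv2.convexHull(p)[:,0],o,1)
        ft=np.zeros_like(ob); fill(ft,px(c,C(.029),.011,q[0],q[1],0),o,1); ft|=m
        # inside foot: bright = post ; foot ring must be dark
        return ((ft*(ob!=m)).sum())/m.sum()
    r=differential_evolution(cost,[(x0-dr,x0+dr),(y0-dr,y0+dr),(-np.pi,np.pi)],seed=1,maxiter=80,popsize=14,polish=False)
    return r.x,r.fun
E
python3 - <<'E'
from fit import *
c=load('w7')
for n,x,y,r in(('wide',.514,.234,.031),('narrow',.436,.32,.025)):
    q,f=collar(c,x,y,r); print(n,q[:2].round(4),np.degrees(q[2]).round(1),round(f,3))
for w in('w7','w6'):
  for t in (70,):
    q,f=post(load(w),.648,.1655,t); print('post',w,q[:2].round(4),np.degrees(q[2]).round(1),round(f,3))
c=load('side0')
for n,x,y,r in(('wide',.512,.235,.031),('narrow',.434,.322,.025)):
    q,f=collar(c,x,y,r); print(n,q[:2].round(4),np.degrees(q[2]).round(1),round(f,3))
E
```

```text
wide [0.5141 0.2313] 43.0 0.064
narrow [0.435  0.3196] 56.5 0.084
post w7 [0.647  0.1662] 50.0 0.033
post w6 [0.6467 0.1665] 50.1 0.013
wide [0.5158 0.2328] 39.9 0.093
narrow [0.4361 0.3207] 57.4 0.146
```

Emit:
jog_arm(
  offset=[
    [-1.5,-4.3,0],
    [-1.5,-4.3,0],
    [-1.6,-4.4,0],
    [0,0,3],
    [0,0,0],
    [0,0,0],
  ],
  yaw=[0,0,0,0,0,0],
  claw=8.5,
)

```text
time: 14.18
tool_pos: [0.5157, 0.2316, 0.1261]
orientation: [3.138, 0.144, 0.003]
wrist_force: [-0.2, -0.4, 0.6]
opening: 0.0848
finger_force: 0.0
```

```bash
python3 - <<'E'
from fit import *
c=cap('wrist','w8'); s=robot.observe(); p=s['tool_pos']; M=Ro.from_rotvec(s['orientation']).as_matrix(); print(p,np.degrees(np.arctan2(M[1,0],M[0,0])),s['time'])
q,f=collar(c,.515,.232,.031); print(q[:2],np.degrees(q[2]),f)
print('delta',M.T@(np.array([q[0],q[1],.026])-p)*100)
E
```

```text
[0.51574015 0.23186212 0.12636992] 5.262521522578663 14.225
[0.51427628 0.23112946] 66.15356283398671 0.6314916577291775
delta [-0.17502598  0.0585485  10.03662989]
```

Emit:
jog_arm(
  offset=[
    [-0.1,0,4],
    [0,0,3.5],
    [0,0,2.4],
    [0,0,0],
  ],
  yaw=[0,0,0,0],
)

```text
time: 14.72
tool_pos: [0.513, 0.2318, 0.0257]
orientation: [3.137, 0.146, -0.003]
wrist_force: [0.5, 0.1, 0.5]
opening: 0.085
finger_force: 0.0
```

Emit:
jog_arm(
  offset=[
    [0,0,0],
    [0,0,0],
    [0,0,0],
    [0,0,0],
    [0,0,0],
  ],
  yaw=[0,0,0,0,0],
  claw=5.7,
)

```text
time: 15.35
tool_pos: [0.5145, 0.2332, 0.0291]
orientation: [-3.137, -0.148, -0.006]
wrist_force: [-1.5, -1.1, 6.9]
opening: 0.0594
finger_force: 52.2
```

Emit:
jog_arm(
  offset=[
    [0,0,-2],
    [0,0,-5],
    [0,0,-5],
    [0,0,0],
    [0,0,0],
  ],
  yaw=[0,0,0,0,0],
)

```text
time: 15.98
tool_pos: [0.5127, 0.2328, 0.147]
orientation: [-3.138, -0.149, -0.001]
wrist_force: [0.7, 0.6, 0.1]
opening: 0.0588
finger_force: 53.9
```

```bash
python3 - <<'E'
from fit import *
c=cap('wrist','w9'); s=robot.observe(); p=s['tool_pos']; M=Ro.from_rotvec(s['orientation']).as_matrix(); print(p,np.degrees(np.arctan2(M[1,0],M[0,0])),s['time'],s['opening'],s['wrist_force'])
u,v=proj(c,[p[0],p[1],p[2]+.011]).astype(int);print(u,v)
im=c['img'][:,:,::-1]; crop=cv2.resize(im[v-90:v+90,u-90:u+90],(540,540),interpolation=cv2.INTER_CUBIC); cv2.imwrite('pics/w9c.png',crop)
E
```

```text
[0.51219476 0.2325839  0.1460231 ] 5.429187532324946 16.025 0.059225093580413425 [ 0.01377001  0.09069252 -0.00906757]
325 318
```

View pics/w9c.png

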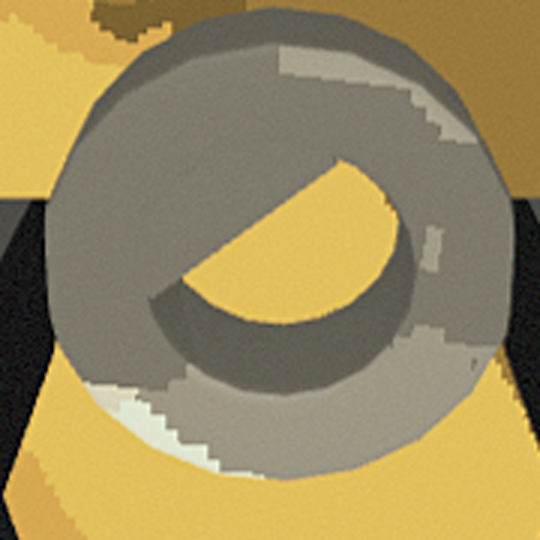

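The collar is held level, with its flat edge running (150,298)–(340,160) in the crop. I'll convert that to a pose.

```bash
python3 - <<'E'
from fit import *
c=load('w9'); s=robot.observe(); p=s['tool_pos']; z=p[2]+.011
f=lambda x,y:back(c,235+x/3,228+y/3,z)[:2]
ctr=np.mean([f(45,240),f(513,240),f(279,45),f(279,478)],0); 
ctr=np.array([ (f(279,45)+f(279,478))[0]/2, (f(45,235)+f(513,235))[1]/2])
print('diam',np.linalg.norm(f(45,240)-f(513,240)),np.linalg.norm(f(279,45)-f(279,478)))
a,b=f(150,298),f(340,160); d=a-b; n=np.array([-d[1],d[0]]); n/=np.linalg.norm(n); n*=np.sign(n[0]); print('ctr',ctr,'tcp',p,'flat ang',np.degrees(np.arctan2(n[1],n[0])),'dist',n@((a+b)/2-ctr),'chord',np.linalg.norm(d))
M=Ro.from_rotvec(s['orientation']).as_matrix(); print('ctr in tool',M.T[:2,:2]@(ctr-p[:2]))
E
```

```text
diam 0.05962601797878349 0.061007624397650125
ctr [0.51190326 0.23229041] tcp [0.51219476 0.2325839  0.1460231 ] flat ang 43.57795009331849 dist 0.007211540785922725 chord 0.030891681373609748
ctr in tool [-0.00031795  0.00026459]
```

Emit:
jog_arm(
  offset=[
    [4.3,2.6,0],
    [4.3,2.6,0],
    [4.2,2.7,0],
    [0,0,0],
    [0,0,4],
    [0,0,0],
    [0,0,0],
  ],
  yaw=[0,0,0,-0.115,0,0,0],
)

```text
time: 16.9
tool_pos: [0.6478, 0.1666, 0.1063]
orientation: [3.124, 0.329, -0.001]
wrist_force: [-0.5, 0.2, -0.1]
opening: 0.0593
finger_force: 54.1
```

```bash
cat > st.py <<'E'
from h import *
import sys
s=robot.observe(); p=s['tool_pos']; M=Ro.from_rotvec(s['orientation']).as_matrix(); print(p.round(4) if hasattr(p,'round') else p,np.degrees(np.arctan2(M[1,0],M[0,0])),s['time'],s['wrist_force'])
print('delta',(M.T@(np.array([float(a) for a in sys.argv[1:4]])-p)*100).round(2))
E
python3 st.py .647 .1664 .06
python3 - <<'E'
from fit import *
# use a second wrist capture to see the post's base? save only
cap('wrist','w10')
E
```

```text
[0.6478 0.1666 0.1063] 12.036847103573386 16.9 [-0.46203342  0.17552685 -0.13732027]
delta [-0.08  0.01  4.63]
```

Emit:
jog_arm(
  offset=[
    [-0.1,0,3],
    [0,0,0.8],
    [0,0,0.8],
    [0,0,0],
  ],
  yaw=[0,0,0,0],
)

```text
time: 17.45
tool_pos: [0.6471, 0.1664, 0.0607]
orientation: [-3.124, -0.329, -0.0]
wrist_force: [-1.0, 0.2, -0.1]
opening: 0.0591
finger_force: 54.1
```

Emit:
jog_arm(
  offset=[
    [0,0,0.8],
    [0,0,0.8],
    [0,0,0.8],
    [0,0,0],
  ],
  yaw=[0,0,0,0],
)

```text
time: 17.95
tool_pos: [0.6461, 0.166, 0.0353]
orientation: [3.124, 0.329, -0.003]
wrist_force: [-0.4, 0.2, 0.8]
opening: 0.0594
finger_force: 54.1
```

Sliding freely.

Emit:
jog_arm(
  offset=[
    [0,0,0.6],
    [0,0,0.6],
    [0,0,0.3],
    [0,0,0],
  ],
  yaw=[0,0,0,0],
)

```text
time: 18.45
tool_pos: [0.6466, 0.1662, 0.0211]
orientation: [3.124, 0.329, -0.001]
wrist_force: [-0.2, -0.3, -0.4]
opening: 0.0592
finger_force: 54.1
```

Emit:
jog_arm(
  offset=[
    [0,0,0],
    [0,0,0],
    [0,0,0],
    [0,0,-3],
    [0,0,-5],
    [0,0,-5],
    [-3.5,-3.9,0],
    [-3.5,-3.9,0],
    [0,0,0],
    [0,0,0],
  ],
  yaw=[0,0,0,0,0,0,0,0,0,0],
  claw=7.6,
)

```text
time: 19.7
tool_pos: [0.5627, 0.2276, 0.1518]
orientation: [3.124, 0.329, 0.002]
wrist_force: [0.4, -0.7, 0.2]
opening: 0.0759
finger_force: 0.0
```

```bash
python3 st.py .4355 .320 .13; python3 - <<'E'
from fit import *
c=cap('wrist','w11'); b=cap('scene','s11'); d=cap('side','d11')
T=[]
for k,r in((c,60),(b,25),(d,25)):
  u,v=proj(k,[.647,.1664,.035]).astype(int); print(u,v); v0,u0=max(v-r,0),max(u-r,0)
  T.append(cv2.resize(k['img'][v0:v+r,u0:u+r,::-1],(260,260),interpolation=cv2.INTER_CUBIC))
cv2.imwrite('pics/m2.png',np.hstack(T))
q,f=collar(c,.4355,.32,.025); print('narrow',q[:2],np.degrees(q[2]),f)
E
```

```text
[0.5627 0.2276 0.1518] 12.02138089227885 19.7 [ 0.38710458 -0.73311969  0.19610735]
delta [-10.52 -11.69   2.16]
444 132
414 250
243 256
narrow [0.43023223 0.33048193] 150.624215859983 0.9951672987213478
```

View pics/m2.png

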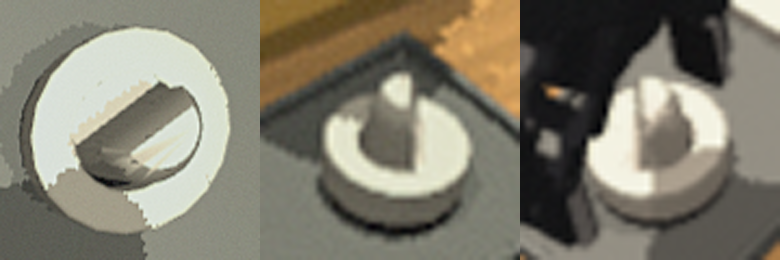

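The wide collar sits level at the foot, flat to flat, in all three views. The narrow one is next.

Emit:
jog_arm(
  offset=[
    [-3.5,-3.9,0],
    [-3.5,-3.9,0],
    [-3.5,-3.9,2.2],
    [0,0,0],
    [0,0,0],
  ],
  yaw=[0,0,0,0,0],
)

```text
time: 20.48
tool_pos: [0.4366, 0.3197, 0.1294]
orientation: [3.124, 0.326, 0.002]
wrist_force: [0.0, -0.3, -0.0]
opening: 0.076
finger_force: 0.0
```

```bash
python3 st.py .4355 .320 .026; python3 - <<'E'
from fit import *
c=cap('wrist','w12')
# centre of not-yellow blob for a check: saturation-low region (top face in light or shade)
u,v=proj(c,[.4355,.32,.04]).astype(int); im=c['img'][v-55:v+55,u-55:u+55]; h=cv2.cvtColor(im,cv2.COLOR_RGB2HSV)
m=(h[:,:,1]<75).astype(np.uint8); n,l,st,ce=cv2.connectedComponentsWithStats(m); i=1+st[1:,4].argmax(); x,y,w,hh,a=st[i]; print(st[i],u,v)
A=lambda a,b:back(c,u-55+a,v-55+b,.04)[:2]
print(A(x,y+hh/2),A(x+w,y+hh/2),A(x+w/2,y+hh), 'low edge->centre: add .025 along tool x')
E
```

```text
[0.4366 0.3197 0.1294] 11.931706738306172 20.475 [ 0.00897016 -0.33671658 -0.01284112]
delta [-0.11 -0.06 10.34]
[  18   13   78   79 3560] 325 247
[0.43226132 0.34394248] [0.44252346 0.29541093] [0.41108643 0.31412703] low edge->centre: add .025 along tool x
```

Emit:
jog_arm(
  offset=[
    [-0.1,0,4],
    [0,0,4],
    [0,0,2.2],
    [0,0,0],
  ],
  yaw=[0,0,0,0],
)

```text
time: 21.02
tool_pos: [0.4352, 0.3182, 0.0262]
orientation: [3.122, 0.323, -0.003]
wrist_force: [0.4, 0.1, 0.7]
opening: 0.0761
finger_force: 0.0
```

Emit:
jog_arm(
  offset=[
    [0,0,0],
    [0,0,0],
    [0,0,0],
    [0,0,0],
    [0,0,0],
  ],
  yaw=[0,0,0,0,0],
  claw=4.5,
)

```text
time: 21.65
tool_pos: [0.4357, 0.3205, 0.0294]
orientation: [-3.123, -0.327, -0.006]
wrist_force: [0.1, -0.7, 7.1]
opening: 0.0477
finger_force: 50.9
```

Emit:
jog_arm(
  offset=[
    [0,0,-2],
    [0,0,-5],
    [0,0,-5],
    [0,0,0],
    [0,0,0],
  ],
  yaw=[0,0,0,0,0],
)

```text
time: 22.28
tool_pos: [0.4338, 0.32, 0.1475]
orientation: [-3.124, -0.329, 0.0]
wrist_force: [0.1, 0.0, -0.4]
opening: 0.0472
finger_force: 51.6
```

```bash
python3 st.py .647 .1664 .147; python3 - <<'E'
from fit import *
c=cap('wrist','w13'); s=robot.observe(); p=s['tool_pos']
u,v=proj(c,[p[0],p[1],p[2]+.012]).astype(int);print(u,v)
cv2.imwrite('pics/w13c.png',cv2.resize(c['img'][v-90:v+90,u-90:u+90,::-1],(540,540),interpolation=cv2.INTER_CUBIC))
E
```

```text
[0.4338 0.32   0.1475] 12.023626361584478 22.275 [ 0.12579129  0.04601268 -0.4026908 ]
delta [17.66 19.47  0.05]
326 319
```

View pics/w13c.png

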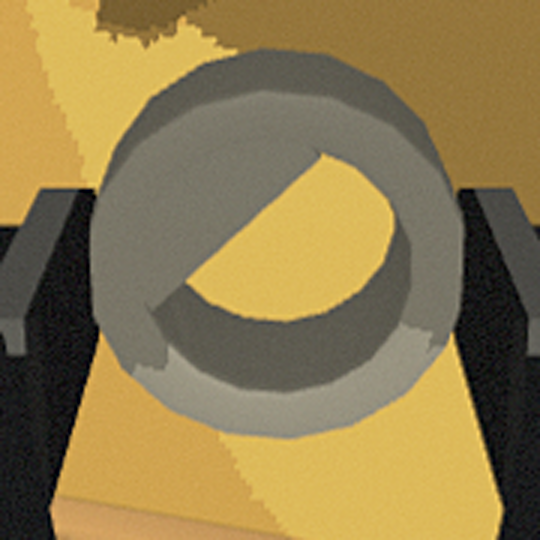

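The narrow collar is held level, with its flat edge running (150,308)–(320,152). Its top-face limits are x 90–463 and y 92–438.

```bash
python3 - <<'E'
from fit import *
c=load('w13'); s=robot.observe(); p=s['tool_pos']; z=p[2]+.011
f=lambda x,y:back(c,236+x/3,229+y/3,z)[:2]
M=Ro.from_rotvec(s['orientation']).as_matrix()[:2,:2]
T=lambda x,y:M.T@(f(x,y)-p[:2])
print('tool ctr',(T(277,92)+T(277,438))[0]/2,(T(90,250)+T(463,250))[1]/2)
a,b=f(150,308),f(320,152); d=a-b; n=np.array([-d[1],d[0]]); n/=np.linalg.norm(n); n*=np.sign(n[0]); print('flat',np.degrees(np.arctan2(n[1],n[0])),'chord',np.linalg.norm(d))
E
```

```text
tool ctr -0.0007688363973881868 0.0006200891910637801
flat 56.74349628546173 chord 0.030683331731470587
```

Emit:
jog_arm(
  offset=[
    [3.55,3.9,0],
    [3.55,3.9,0],
    [3.55,3.9,0],
    [3.55,3.9,0],
    [3.55,3.9,0],
    [0,0,0],
    [0,0,4],
    [0,0,0],
    [0,0,0],
  ],
  yaw=[0,0,0,0,0,0.117,0,0,0],
)

```text
time: 23.45
tool_pos: [0.6482, 0.1667, 0.1072]
orientation: [3.138, 0.146, -0.001]
wrist_force: [-0.3, -0.2, -0.1]
opening: 0.0476
finger_force: 51.7
```

```bash
python3 st.py .6475 .1666 .041
```

```text
[0.6482 0.1667 0.1072] 5.336266074333563 23.45 [-0.30383568 -0.21709185 -0.06711955]
delta [-0.07  0.    6.62]
```

Emit:
jog_arm(
  offset=[
    [0,0,3],
    [0,0,0.8],
    [0,0,0.8],
    [0,0,0.6],
    [0,0,0],
  ],
  yaw=[0,0,0,0,0],
)

```text
time: 24.08
tool_pos: [0.6484, 0.1666, 0.0555]
orientation: [-3.138, -0.146, 0.0]
wrist_force: [-0.1, -0.2, -0.5]
opening: 0.0476
finger_force: 51.7
```

Emit:
jog_arm(
  offset=[
    [0,0,0.5],
    [0,0,0.5],
    [0,0,0.3],
    [0,0,0],
  ],
  yaw=[0,0,0,0],
)

```text
time: 24.58
tool_pos: [0.6481, 0.1665, 0.042]
orientation: [3.138, 0.146, -0.001]
wrist_force: [0.4, -0.4, -0.4]
opening: 0.0474
finger_force: 51.7
```

Emit:
jog_arm(
  offset=[
    [0,0,0],
    [0,0,0],
    [0,0,0],
    [0,0,-3],
    [0,0,-5],
    [0,0,-4],
    [-4,-3,0],
    [-4,-3,0],
    [0,0,0],
    [0,0,0],
  ],
  yaw=[0,0,0,0,0,0,0,0,0,0],
  claw=6.4,
)

```text
time: 25.82
tool_pos: [0.5637, 0.2186, 0.1629]
orientation: [3.138, 0.146, 0.002]
wrist_force: [-0.1, -0.8, 0.4]
opening: 0.064
finger_force: 0.0
```

```bash
python3 - <<'E'
from fit import *
c=cap('wrist','w14'); b=cap('scene','s14'); s=robot.observe(); print(s['tool_pos'],s['time'])
# apparent size of narrow top: outer-circle fit of bright region at several assumed heights (IoU best at the true one)
for n,k in(('wrist',c),('scene',b)):
  for z in(.047,.051,.055,.061):
    q,f=collar(k,.647,.1664,.025,z=z); print(n,z,q[:2].round(4),np.degrees(q[2]).round(1),round(f,3))
# silhouette check in the scene view: stack outline rows/cols
u,v=proj(b,[.647,.1664,.035]).astype(int)
g=b['img'][v-20:v+20,u-20:u+20].max(2); print((g[::2,::2]//26))
for z in(.011,.031,.051,.061): print(z,proj(b,[.647,.1664,z])-[u-20,v-20])
E
```

```text
[0.56443041 0.21756312 0.16251754] 25.925
wrist 0.047 [0.6482 0.1646] 48.7 0.373
wrist 0.051 [0.6473 0.1653] 47.1 0.381
wrist 0.055 [0.647  0.1663] 49.2 0.392
wrist 0.061 [0.6463 0.1693] 44.5 0.406
scene 0.047 [0.6457 0.1701] 48.9 0.311
scene 0.051 [0.6487 0.1674] 46.5 0.315
scene 0.055 [0.6516 0.1643] 48.3 0.321
scene 0.061 [0.6558 0.1597] 45.5 0.329
[[3 3 3 3 3 3 4 7 5 5 5 4 5 5 5 4 3 5 8 7]
 [3 3 3 4 4 5 5 5 5 4 2 2 2 3 4 4 6 6 7 7]
 [3 4 4 5 5 5 5 5 3 2 2 2 1 2 7 7 8 8 7 7]
 [5 5 5 5 5 5 4 2 2 2 2 2 2 1 3 6 7 7 7 7]
 [5 5 5 5 4 3 2 2 2 4 5 6 5 2 1 2 5 7 8 8]
 [5 5 4 3 2 1 2 4 5 5 8 8 6 9 7 3 2 5 7 8]
 [4 3 2 2 2 2 4 5 4 6 8 8 4 5 8 8 4 2 4 7]
 [2 2 2 2 2 2 8 8 3 5 7 8 4 6 8 8 8 3 1 4]
 [2 2 3 2 3 4 8 8 3 4 5 5 4 6 8 8 8 5 4 1]
 [2 3 3 2 4 4 6 8 5 4 4 4 4 6 8 8 8 5 4 4]
 [2 3 3 2 9 6 3 7 9 6 4 3 4 6 8 8 8 5 4 4]
 [2 2 3 2 8 6 3 3 5 8 9 8 8 9 8 7 3 7 4 4]
 [2 3 2 2 7 8 3 3 3 3 4 5 6 5 3 3 4 7 4 4]
 [2 2 2 3 4 8 6 3 3 3 3 3 3 3 3 3 7 7 4 4]
 [5 3 3 3 3 4 8 6 4 3 3 3 3 3 3 7 8 4 4 4]
 [5 4 5 2 3 3 3 6 8 7 7 6 6 7 8 7 4 3 4 5]
 [4 4 4 3 2 3 3 3 3 4 6 7 7 6 3 3 3 4 4 4]
 [4 4 4 4 2 2 3 3 3 3 3 3 3 3 3 3 2 4 4 4]
 [4 5 4 4 4 2 1 3 3 3 3 3 3 3 3 1 3 4 4 5]
 [4 4 4 4 5 4 3 1 0 1 2 2 2 0 1 3 4 4 4 4]]
0.011 [19.2362432 28.1331889]
0.031 [20.3252608  21.77380217]
0.051 [21.44014844 15.26334567]
0.061 [22.00758332 11.94977399]
```

From the wrist and scene views, the narrow collar's top triangulates to z ≈ 51 mm, which is fully home. It is within about 2 mm of the post axis, with its flat at about 47° against the post's 50°. I'm handing the job in.

```bash
python3 -c "
from station import robot; print(robot.finish_job())"
```

```text
the job is handed in; nothing more can be done
None
```

I handed the job in at about 26 s of robot time: both collars are seated flat to flat on the post, the plate is in the well and the knife in the bay; the look-alikes were left alone, and no verdict came back.

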